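# Emergency lid release of a bench centrifuge with its T-key

### The arm

A 6-joint arm with a two-finger parallel gripper is mounted at the origin on a cart in front of the work surface, level with it; the furniture and walls round the work are solid. World frame = base frame: x ahead of the robot, y to its left, z up, the work surface at z = 0. Lengths are in m, angles in rad, forces in N, time in s.
With the tool pointing down it reaches from about 0.35 to 0.85 m from the base axis. Payload 8.1 kg.
Tool frame: the origin (TCP) lies midway between the tips of the shut fingers; the grasp point (between the pads) lies behind it (arm.hold_point_z is the z of the grasp point in the tool frame, in m); z points along the fingers, y is the line along which they close (so a half turn about z gives the same grasp; the last joint's range is limited). The gripper opens to 93 mm and grips with 3 to 60 N. Pads are 15 mm wide; open, the fingers measure 128 mm over their backs; the gripper's body (75 mm by 188 mm) begins 65 mm behind the grasp point.
Start: joints at [-1.197, 0.13, 1.488, -0, 1.523, -0.085], TCP at [0.266, -0.538, 0.182] pointing down, gripper open.
Joint ranges: [-2.96, 2.96], [-0.89, 2.26], [0.02, 2.5], [-1.34, 4.48], [0, 2.73], [-2.66, 2.66]. Speed limits (rad/s): [2.39, 2.39, 2.79, 3.14, 3.14, 3.14].

### API

Orientations are given as a unit quaternion [w, x, y, z].
In Python, from station import arm gives the robot as it stands. Calls block until the motion is done:
- arm.movep(position, orientation): joint-space move of the TCP to a pose.
- arm.move_l(position, rot=None, rate=0.15): straight line of the TCP; rot=None keeps the orientation; rate is the mean speed in m/s.
- arm.move_joints(angles): joint-space move.
- arm.command_gripper(opening, grip_force=None): finger opening in m; grip_force is the grip in N (None keeps the last); returns when the fingers have stopped.
- arm.hold(seconds).
- arm.inverse_kinematics(position, orientation): joint angles nearest the present ones, or None.
- arm.observe(): the state.
- arm.get_image(name): name is "side" or "top" or "wrist"; returns the picture (420x560x3 uint8, blue, green, red); there is no depth.
- arm.calibration(name): a dict with "fov_y" (degrees; the focal length in pixels is half the picture's height over the tangent of half this angle, whatever the lens; pixels are square), "cx", "cy" (the principal point, pixels), "xyz" and "orientation" of the camera in the world. Camera axes: x right, y down, z forward; pixel columns grow to the right and rows downward; lengths in m; the calibration is good to about 2 mm. A picture is of the moment at which its call begins: read the wrist's pose just before it. calibration takes no time and is no camera call; for the wrist camera it gives the pose at the moment of the call.
A pose or a line that the arm cannot do raises arm.IKError and nothing moves.
- arm.close_job(): hands the job in; it is judged then, once.
The state is a dict: "time": time; "joint_positions": joint angles; "qvel": joint speeds; "joint_torque": joint torques, N m; "ee_pos": TCP position; "ee_rot": TCP orientation; "wrist_force": force on the tool from outside, world axes, zero at the start; "torque": the same for the moment, N m; "gripper_width": finger opening in m; "grip_force": force on a finger pad.
Only numpy, scipy, OpenCV 4.12 (cv2) and the standard library are available. Lean on these libraries where they do the work, as an engineer would, in place of code of your own. Each camera call takes 0.05 s, during which the arm holds its last target. There are 200 camera calls.

### The job

The power has failed with the centrifuge's lid locked. With the hand pointing down, pick up the T-handled release key by the two ends of its cross-bar, lift it clear and loosen the grip so that it swings down and hangs plumb between the fingertips, then grip it again and push its tip down the release well until the plunger is fully home and the lid stands ajar. Draw the key out and lower it tip down to the floor of the steel jar before letting go; leave the lid ajar, the jar standing where it is and the beaker and dropper bottle undisturbed.

Things in the scene. Friction and masses are not known exactly. Their poses are not given: they have to be found in the camera images.
- key: Steel T-key, about 0.2 kg, lies flat. Origin: cross-bar's centre, 10 mm up. +x runs along the shank to the tip, y along the cross-bar. Cross-bar 9 mm thick, 54 mm long, domed ends at y +-27 mm; hub 20 mm cube at the origin; shank 11 mm; collar 20 mm thick at x 85 to 105 mm; tip rod 9 mm from there. Pinched by its ends it about holds its angle at 45 N, swings about y below 15 N.
- key_tip (a point): Centre of the key's tip end, 150 mm from the cross-bar axis along the key's +x. Centre of mass about 55 mm from the axis. In a pinch of 3 to 9 N it swings down and settles within about 0.1 rad of plumb, without slipping out, and can still turn to suit the well.
- centrifuge: Small white bench centrifuge with grey console in front, fixed to the bench; 200 x 190 mm, deck 90 mm high, lid dome to 120 mm. Origin: centre of its underside; z up, front towards its -x. Deck and console top are flat at z 90 mm.
- well_mouth (a point): Centre of the release well's mouth in the console top, ringed by a thin bright steel wire ring, at x -74, y -60, z 90 mm in the centrifuge's frame. Round vertical hole 14 mm wide with a 3 mm chamfer, 46 mm deep; a brass plunger lies 30 mm down. With the tip on the fully pressed plunger the key's collar is 3 mm above the deck and the cross-bar 108 mm above it.
- release (a joint): Plunger in the well, 12 mm wide, slides down: 0 as locked, 0.012 m fully home. Needs about 4 to 7 N, then stops hard; it stays where it is left.
- lid_lip (a point): Middle of the front lip of the grey lid (148 mm round, hinged at the rear), 97 mm above the centrifuge's underside when shut, 127 mm when ajar. Linked to the plunger: the lid rises in step as the plunger goes down and stays up while the plunger stays down.
- jar: Open stainless steel instrument jar, loose, 0.35 kg, round, 85 mm outside, 79 mm inside, 100 mm high, floor 4 mm thick. Origin: centre of its underside, z up. Empty. A key stood in it leans on the rim with its cross-bar about 45 mm above the rim.
- beaker: Small clear beaker, loose, 46 mm wide, 60 mm high, stands on the bench; origin: centre of its underside. A bystander.
- dropper: Brown dropper bottle, loose, 34 mm wide, 82 mm high, stands to the right of the centrifuge; origin: centre of its underside. A bystander.

How it is judged:
By the outcome, as a careful person would: the job done as asked, in the order asked, and still so for the second after the job is handed in, with the robot touching nothing.
It also fails if it takes over 54 s, if anything falls off the work surface, if the arm or the gripper's body presses on something with over 40 N, if the wrist force passes 120 N, or if a joint passes its speed limit or range.

## Working session

There is one attempt and no reset: what is moved stays moved. The work goes in short steps, each a Python script; the robot and the scene stay as the last script left them, time stands still between calls to the robot, and variables do not carry over. Pictures are saved under pics/ and viewed, at most 10 in all, crops included, and the job is handed in when it is done.

```bash
mkdir -p pics && ls && python3 - <<'E'
from station import arm
import cv2
for n in ("top","side"):
    cv2.imwrite(f"pics/{n}0.png",arm.get_image(n)); print(n,arm.calibration(n))
print(arm.calibration("wrist"),arm.hold_point_z)
o=arm.observe();print(o["time"],o["ee_pos"],o["ee_rot"],o["wrist_force"],o["gripper_width"])
E
```

```text
pics
station.py
top {'fov_y': 55.61353895313143, 'cx': 278.84561389527465, 'cy': 211.47541352947147, 'xyz': array([ 0.41836575, -0.09955307,  0.975495  ]), 'orientation': array([ 0.04483835, -0.69650753,  0.71229421, -0.07418723])}
side {'fov_y': 49.22276512643334, 'cx': 275.3476994546829, 'cy': 211.126951226331, 'xyz': array([0.2407569 , 0.68049128, 0.60496526]), 'orientation': array([ 0.09807398, -0.15430491,  0.86073487, -0.47508629])}
{'fov_y': 71.71257402855727, 'cx': 280.63968225802455, 'cy': 212.48647772078166, 'xyz': array([ 0.33184328, -0.50568939,  0.38388495]), 'orientation': array([ 0.11337488,  0.84203338, -0.52247802, -0.07171227])} -0.0188
0.1 [ 0.26555565 -0.53739411  0.18057937] [-8.31496827e-04  9.73800974e-01  2.27400436e-01 -1.14721254e-04] [-0.28257651  0.21286275  1.09596671] 0.09273126912824463
```

View pics/top0.png

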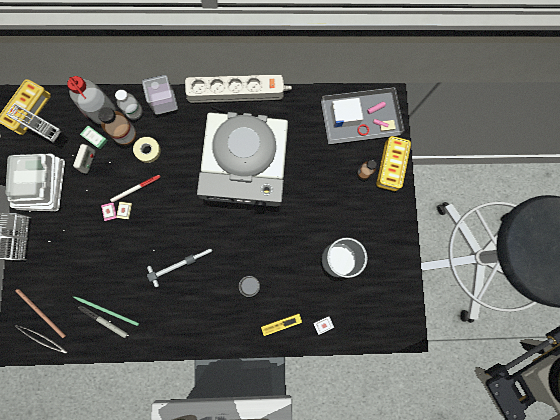

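View pics/side0.png

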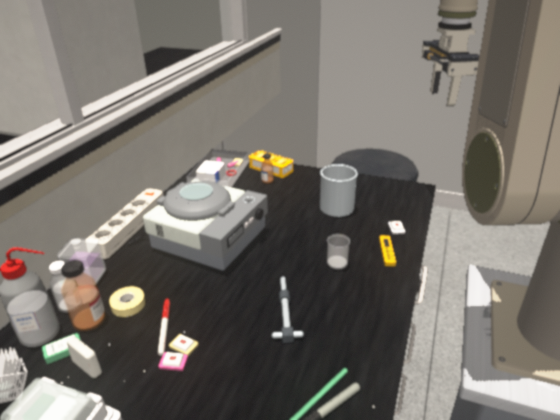

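The top view shows the key's cross-bar at about (152,275) and its tip at (211,251). The well ring is at (266,190), the jar at (344,258), the beaker at (249,286) and the dropper at (367,169). The side view agrees with this.

```bash
cat > h.py <<'E'
import numpy as np, cv2
from scipy.spatial.transform import Rotation as R
from station import arm
def cam(c):
    f=210/np.tan(np.radians(c["fov_y"]/2)); q=c["orientation"]
    return f,R.from_quat([*q[1:],q[0]]).as_matrix(),np.array(c["xyz"])
def ray(c,uv):
    f,M,p=cam(c); d=M@np.array([(uv[0]-c["cx"])/f,(uv[1]-c["cy"])/f,1]); return p,d/np.linalg.norm(d)
def onz(c,uv,z):
    p,d=ray(c,uv); return p+d*(z-p[2])/d[2]
def proj(c,X):
    f,M,p=cam(c); v=(np.array(X)-p)@M; return np.stack([c["cx"]+f*v[...,0]/v[...,2],c["cy"]+f*v[...,1]/v[...,2]],-1)
def tri(obs):  # [(calib,uv),...] -> point, rms miss
    A=0;b=0;L=[]
    for c,uv in obs:
        p,d=ray(c,uv);P=np.eye(3)-np.outer(d,d);A=A+P;b=b+P@p;L.append((p,P))
    X=np.linalg.solve(A,b); return X,np.sqrt(np.mean([np.sum((P@(X-p))**2) for p,P in L]))
def down(yaw):  # tool z down, tool y at angle yaw in world xy
    y=np.array([np.cos(yaw),np.sin(yaw),0]);z=np.array([0,0,-1.]);x=np.cross(y,z)
    q=R.from_matrix(np.stack([x,y,z],1)).as_quat(); return np.array([q[3],*q[:3]])
def st(): 
    o=arm.observe(); print("t%.2f"%o["time"],"ee",np.round(o["ee_pos"],4),"F",np.round(o["wrist_force"],1),"w %.4f g %.1f"%(o["gripper_width"],o["grip_force"]),flush=True); return o
E
python3 - <<'E'
from h import *
t=arm.calibration("top"); s=arm.calibration("side"); np.set_printoptions(precision=4,suppress=True)
for n,uv,z in [("bar",(152,275),.01),("end1",(148.5,266),.01),("end2",(155,285),.01),("tip",(211,251),.01),("well",(266,190),.09),("jar rim",(346,257),.1),("beaker",(249,286),.06),("dropper",(370,163),.08),("lid",(245,146),.115)]:
    print(n,onz(t,uv,z))
print("tri bar",tri([(t,(152,275)),(s,(287,334))]),"tip",tri([(t,(211,251)),(s,(283,280))]))
W=arm.calibration("wrist");o=arm.observe();q=o["ee_rot"];M=R.from_quat([*q[1:],q[0]]).as_matrix();f,C,p=cam(W)
print("cam in tool",M.T@(p-o["ee_pos"]),"\n",M.T@C)
E
```

```text
bar [0.4355 0.1624 0.01  ]
end1 [0.4568 0.1712 0.01  ]
end2 [0.412  0.1548 0.01  ]
tip [0.489  0.0238 0.01  ]
well [ 0.6188 -0.1104  0.09  ]
jar rim [ 0.4624 -0.2835  0.1   ]
beaker [ 0.4046 -0.068   0.06  ]
dropper [ 0.682  -0.3565  0.08  ]
lid [ 0.7153 -0.065   0.115 ]
tri bar (array([0.4343, 0.1617, 0.0116]), np.float64(0.001200707918140308)) tip (array([0.4901, 0.0246, 0.0051]), np.float64(0.0007591582340595215))
cam in tool [ 0.0735  0.0006 -0.2033] 
 [[ 0.001  -0.964  -0.266 ]
 [ 1.      0.0011 -0.0003]
 [ 0.0006 -0.266   0.964 ]]
```

```bash
python3 - <<'E'
from h import *
import pickle
np.set_printoptions(precision=3,suppress=True)
for y in (21.6,201.6):
    for P in ([.455,.11,.12],[.4343,.1617,.0],[.619,-.11,.25],[.462,-.283,.25]): print(y,arm.inverse_kinematics(P,down(np.radians(y))))
a=np.radians(21.6);q=down(a);out=[]
for i,P in enumerate([[.475,.08,.13],[.435,.16,.13]]):
    arm.movep(P,q); arm.hold(.2); c=arm.calibration("wrist"); im=arm.get_image("wrist"); st(); out.append((c,im)); 
pickle.dump(out,open("k.pkl","wb"))
cv2.imwrite("pics/w1.png",np.hstack([cv2.resize(o[1],(400,300)) for o in out]))
E
```

```text
21.6 [ 0.128 -0.197  1.921 -0.     1.417 -0.249]
21.6 [ 0.246 -0.069  2.039 -0.     1.172 -0.131]
21.6 [-0.257  0.191  1.298 -0.     1.653 -0.634]
21.6 [-0.644 -0.046  1.546 -0.     1.642 -1.021]
201.6 None
201.6 None
201.6 [-0.257  0.191  1.298 -0.     1.653  2.507]
201.6 [-0.644 -0.046  1.546 -0.     1.642  2.12 ]
t2.68 ee [0.475 0.08  0.13 ] F [-1.1  0.3 -0.1] w 0.0929 g 0.0
t3.38 ee [0.435 0.159 0.13 ] F [-0.7  0.   0.3] w 0.0929 g 0.0
```

View pics/w1.png

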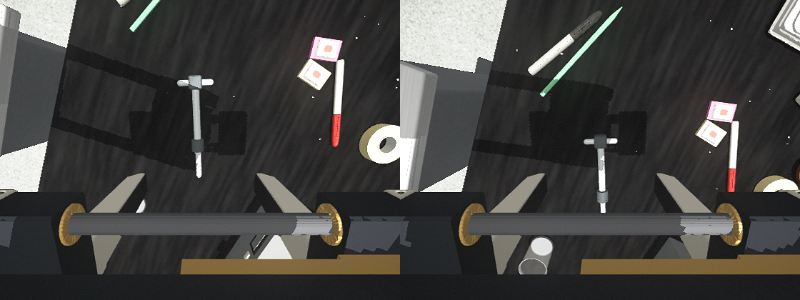

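The first wrist view has the hub near (273,116) at full resolution, with bar ends near (250,115) and (298,116) and the tip near (278,247). The second has the hub near (280,199). I'll refine these by segmentation and triangulate.

```bash
cat > seg.py <<'E'
from h import *
def seg(im,uv,th=70,win=25):
    g=cv2.cvtColor(im,cv2.COLOR_BGR2GRAY); n,l,s,_=cv2.connectedComponentsWithStats((g>th).astype(np.uint8))
    u,v=map(int,uv); k=np.bincount(l[v-4:v+5,u-4:u+5].ravel(),minlength=n); k[0]=0; return l==k.argmax()
E
python3 - <<'E'
from seg import *
import pickle
np.set_printoptions(precision=4,suppress=True)
E=[]
for (c,im),uv in zip(pickle.load(open("k.pkl","rb")),[(273,116),(280,199)]):
    m=seg(im,uv); v,u=np.nonzero(m); 
    b=abs(v-uv[1])<12  # rows of the bar
    i0,i1=u.min(),u.max(); e0=(i0,v[u==i0].mean()); e1=(i1+0.0,v[u==i1].mean()); vt=v.max()
    print(m.sum(),e0,e1,"tip",u[v==vt].mean(),vt); E.append((c,e0,e1,(u[v==vt].mean(),vt)))
L=[tri([(e[0],e[1+i]) for e in E]) for i in range(3)]
for x in L: print(x)
for e in E: print([onz(e[0],e[1+i],.01) for i in range(3)])
E
```

```text
621 (np.int64(248), np.float64(115.5)) (np.float64(299.0), np.float64(114.5)) tip 266.0 124
1397 (np.int64(257), np.float64(198.0)) (np.float64(304.0), np.float64(196.5)) tip 284.0 297
(array([0.4099, 0.1508, 0.0117]), np.float64(1.0404318701984163e-05))
(array([0.4593, 0.1716, 0.009 ]), np.float64(0.00019045113999458074))
(array([0.4411, 0.1486, 0.1953]), np.float64(0.00044092479426365374))
[array([0.4097, 0.1509, 0.01  ]), array([0.4594, 0.1716, 0.01  ]), array([0.4304, 0.1498, 0.01  ])]
[array([0.4099, 0.1504, 0.01  ]), array([0.459 , 0.1717, 0.01  ]), array([0.4856, 0.0437, 0.01  ])]
```

```bash
python3 - <<'E'
from h import *
q=down(np.radians(22.3)); x,y=.4346,.1612
arm.command_gripper(.066,10)
arm.move_l([x,y,.03],q,rate=.15); o=st()
z=.010; arm.move_l([x,y,z],rate=.08); arm.hold(.1); o=st()
while z>-.0088:
    z=max(z-.002,-.0088); arm.move_l([x,y,z],rate=.05); o=st()
    if o["wrist_force"][2]>4: break
im=arm.get_image("wrist"); cv2.imwrite("pics/w2.png",im)
E
```

```text
t4.86 ee [0.4353 0.1614 0.0309] F [ 0.6 -0.3  0.9] w 0.0659 g 0.0
t5.36 ee [0.4349 0.1613 0.0104] F [ 0.7  0.4 -0.4] w 0.0663 g 0.0
t5.61 ee [0.4347 0.1612 0.0081] F [-0.5  0.2 -0. ] w 0.0659 g 0.0
t5.86 ee [0.4345 0.1612 0.0059] F [-0.2  0.1 -0.3] w 0.0659 g 0.0
t6.11 ee [0.4344 0.1611 0.0038] F [-0.3 -0.1  0.5] w 0.0658 g 0.0
t6.36 ee [0.4344 0.1611 0.0018] F [-0.3  0.5 -0.3] w 0.0664 g 0.0
t6.61 ee [ 4.345e-01  1.612e-01 -2.000e-04] F [-0.5  0.5 -0.1] w 0.0661 g 0.0
t6.86 ee [ 0.4345  0.1612 -0.0022] F [ 0.  -0.2  0.5] w 0.0661 g 0.0
t7.11 ee [ 0.4345  0.1612 -0.0042] F [ 0.  -0.2 -0.5] w 0.0661 g 0.0
t7.36 ee [ 0.4344  0.1612 -0.0062] F [-0.1  0.1 -0.7] w 0.0660 g 0.0
t7.61 ee [ 0.4344  0.1612 -0.0082] F [ 0.3  0.4 -0.4] w 0.0658 g 0.0
t7.86 ee [ 0.4346  0.1612 -0.0088] F [ 0.5  0.5 -0.4] w 0.0661 g 0.0
```

View pics/w2.png

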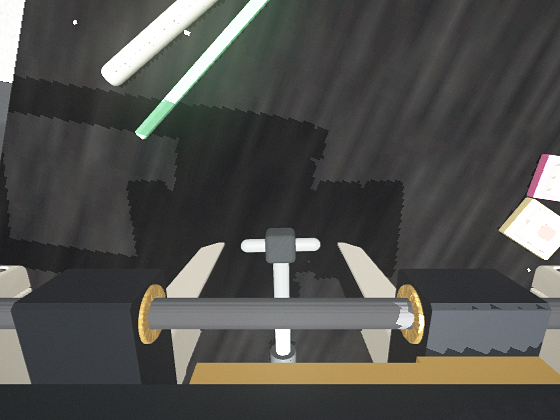

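The bar spans x 243–320 at row 245 and sits centred between the fingers at 222 and 340. Before closing I'll compare the grasp point's projection with the bar.

```bash
python3 - <<'E'
from h import *
np.set_printoptions(precision=4,suppress=True)
c=arm.calibration("wrist");o=arm.observe();q=o["ee_rot"];M=R.from_quat([*q[1:],q[0]]).as_matrix()
for t in [(0,0,-.0188),(0,0,0),(.0075,.033,-.0188),(.0075,-.033,-.0188),(-.0075,.033,-.0188),(.0075,.033,-.01)]: print(t,proj(c,o["ee_pos"]+M@np.array(t)))
print("bar ends at z=.01",onz(c,(241.5,245.5),.01),onz(c,(321,244.5),.01), "hub top z=.02",onz(c,(280,234),.02))
E
```

```text
(0, 0, -0.0188) [280.7308 244.2109]
(0, 0, 0) [280.7343 234.8189]
(0.0075, 0.033, -0.0188) [329.854  233.8237]
(0.0075, -0.033, -0.0188) [231.6339 233.7192]
(-0.0075, 0.033, -0.0188) [328.8508 254.4937]
(0.0075, 0.033, -0.01) [327.8097 229.609 ]
bar ends at z=.01 [0.4103 0.1502 0.01  ] [0.46   0.1714 0.01  ] hub top z=.02 [0.43   0.1711 0.02  ]
```

```bash
python3 - <<'E'
from h import *
arm.command_gripper(.050,10); o=st()
cv2.imwrite("pics/w3.png",arm.get_image("wrist"))
if .052<o["gripper_width"]<.056:
    arm.command_gripper(.045,48); st()
    arm.move_l([.4346,.1612,.04],rate=.08); arm.hold(.2); st()
    cv2.imwrite("pics/w4.png",np.hstack([cv2.resize(arm.get_image(n),(400,300)) for n in("wrist","side")]))
E
```

```text
t8.43 ee [ 0.4346  0.1612 -0.0088] F [0.  0.2 0.4] w 0.0498 g 0.0
```

View pics/w3.png

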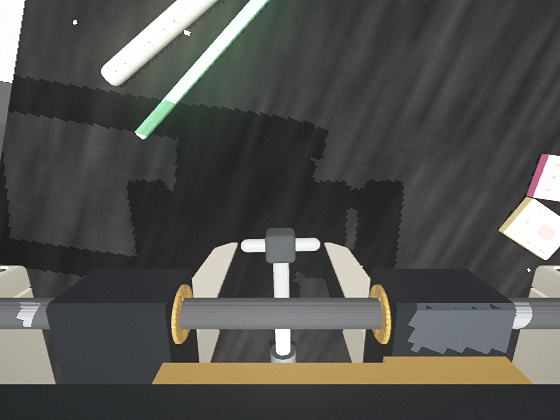

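The fingers closed to 49.8 mm with no grip force. The beige tips, at (238,243) and (325,243), are still well above the bar, so at this opening the tips sit roughly 35 mm behind the nominal TCP. I'll reopen and feel my way down.

```bash
python3 - <<'E'
from h import *
arm.command_gripper(.061,10); x,y=.4346,.1612
z=-.016; arm.move_l([x,y,z],rate=.05); arm.hold(.05); o=st()
while z>-.045:
    z-=.0025; arm.move_l([x,y,z],rate=.05); o=st()
    if o["wrist_force"][2]>3: break
c=arm.calibration("wrist"); g=arm.get_image("wrist"); s=arm.get_image("side")
print(c["xyz"],proj(arm.calibration("side"),[x,y,.01]))
cv2.imwrite("pics/w5.png",np.hstack([g[120:420,80:480],cv2.resize(s[235:385,185:385],(400,300))]))
E
```

```text
t9.27 ee [ 0.4342  0.1611 -0.0164] F [-0.7  0.  -0.4] w 0.0607 g 0.0
t9.52 ee [ 0.4345  0.1612 -0.0186] F [-0.8 -0.1 -0.8] w 0.0608 g 0.0
t9.77 ee [ 0.4344  0.1611 -0.0212] F [ 0.8  0.  -0.1] w 0.0607 g 0.0
t10.02 ee [ 0.4344  0.1611 -0.0237] F [ 0.4 -0.7  0.6] w 0.0612 g 0.0
t10.27 ee [ 0.4344  0.1611 -0.0262] F [-0.1  0.1  0.1] w 0.0613 g 0.0
t10.52 ee [ 0.4344  0.1611 -0.0287] F [ 0.7 -0.4  0. ] w 0.0611 g 0.0
t10.77 ee [ 0.4344  0.1611 -0.0312] F [-0.  -0.1 -0.7] w 0.0612 g 0.0
t11.02 ee [ 0.4344  0.1612 -0.0337] F [ 0.4 -0.   0.4] w 0.0612 g 0.0
t11.27 ee [ 0.4344  0.1612 -0.0362] F [-0.5 -0.5  0.9] w 0.0608 g 0.0
t11.52 ee [ 0.4349  0.1613 -0.0369] F [-10.3  -2.6  21.4] w 0.0610 g 10.3
[0.40716802 0.2288536  0.16637868] [286.24709238 334.35268005]
```

View pics/w5.png

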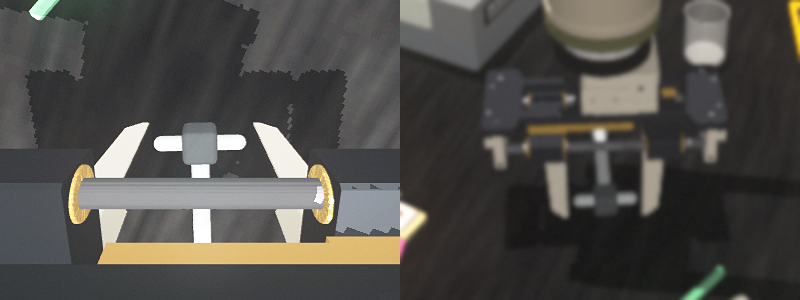

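Contact with the bench came at TCP z ≈ -0.037. The bar sits centred between the fingertips at crop row 143. I'll raise 2 mm and close.

```bash
python3 - <<'E'
from h import *
x,y=.4346,.1612
arm.move_l([x,y,-.0338],rate=.05); arm.hold(.05); st()
arm.command_gripper(.046,10); o=st()
if .0515<o["gripper_width"]<.0565 and o["grip_force"]>5:
    arm.command_gripper(.046,50); st()
    arm.move_l([x,y,.0],rate=.06); arm.hold(.15); st()
    g=arm.get_image("wrist"); s=arm.get_image("side")
    cv2.imwrite("pics/w6.png",np.hstack([g[120:420,80:480],cv2.resize(s[215:365,185:385],(400,300))]))
E
```

```text
t11.92 ee [ 0.4347  0.1612 -0.0339] F [-0.3  0.5  1. ] w 0.0611 g 0.0
t12.24 ee [ 0.4343  0.1611 -0.0341] F [-0.3 -0.5 -0.5] w 0.0525 g 10.0
t12.46 ee [ 0.4343  0.1611 -0.034 ] F [-0.5  0.7 -0.9] w 0.0507 g 50.0
t13.32 ee [ 0.4341  0.1611 -0.0005] F [ 0.  -1.  -1.3] w 0.0508 g 50.0
```

View pics/w6.png

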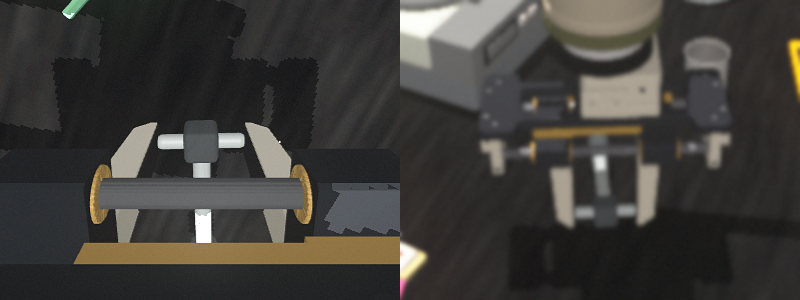

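```bash
python3 - <<'E'
from h import *
x,y=.4346,.1612
arm.move_l([x,y,.20],rate=.25); st()
arm.command_gripper(.046,6); st()
arm.hold(1.3); st()
arm.command_gripper(.046,45); o=st()
c=arm.calibration("wrist"); g=arm.get_image("wrist"); s=arm.get_image("side")
cv2.imwrite("pics/raw_w7.png",g); cv2.imwrite("pics/raw_s7.png",s)
qq=o["ee_rot"];M=R.from_quat([*qq[1:],qq[0]]).as_matrix();sc=arm.calibration("side")
for a in(-.2,0,.2): 
    B=o["ee_pos"]+M@[0,0,-.044]; T=B+M@(.15*np.array([np.sin(a),0,np.cos(a)])); print(a,"wrist",proj(c,B),proj(c,T),"side",proj(sc,B),proj(sc,T))
cv2.imwrite("pics/w7.png",np.hstack([cv2.resize(g,(400,300)),cv2.resize(s,(400,300))]))
E
```

```text
t14.38 ee [0.4337 0.161  0.1982] F [-0.3 -0.1 -2.3] w 0.0505 g 50.0
t14.61 ee [0.4336 0.1609 0.1982] F [-0.5  1.5 -2.7] w 0.0529 g 6.0
t15.91 ee [0.4347 0.1612 0.2002] F [-0.1  0.2 -0.8] w 0.0461 g 0.0
t16.12 ee [0.4346 0.1612 0.2   ] F [-0.7  0.1  0.1] w 0.0458 g 0.0
-0.2 wrist [280.74217334 259.86615755] [280.72965395 228.67550126] side [284.6748897  219.82613203] [284.97613251 283.98417755]
0 wrist [280.74217334 259.86615755] [280.75942797 201.91387751] side [284.6748897  219.82613203] [285.73273448 297.64272903]
0.2 wrist [280.74217334 259.86615755] [280.79034719 175.0767199 ] side [284.6748897  219.82613203] [286.50386901 309.39497747]
```

View pics/w7.png

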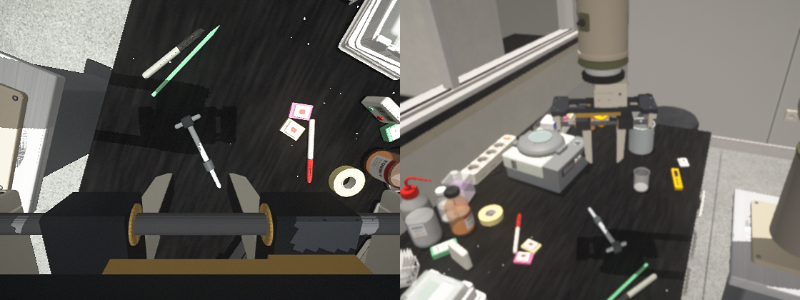

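The gripper is empty. The key slipped out during the free swing and is back on the bench, with the wrist-view hub at about (262,172) and tip at about (305,260). I'll locate it again and regrip deeper, then loosen in small steps so it swings slowly.

```bash
python3 - <<'E'
from seg import *
np.set_printoptions(precision=4,suppress=True)
c=arm.calibration("wrist"); g=cv2.imread("pics/raw_w7.png"); s=cv2.imread("pics/raw_s7.png");sc=arm.calibration("side")
G=cv2.cvtColor(g,cv2.COLOR_BGR2GRAY); m=np.zeros_like(G); m[140:270,236:320]=G[140:270,236:320]>75
v,u=np.nonzero(m); P=np.array([onz(c,(a,b),.01) for a,b in zip(u,v)])[:,:2]
tip=onz(c,(306,262),.01)[:2]; hub=onz(c,(262,173),.01)[:2]
# fit a T template: bar 54x9, hub 20, shank 11 wide to 85, collar 20 wide, rod 9 to 150
from scipy.optimize import minimize
res=.001
def T(X):
    x,y=X[...,0],abs(X[...,1])
    return ((abs(x)<.0045)&(y<.027))|((abs(x)<.01)&(y<.01))|((x>0)&(x<.085)&(y<.0055))|((x>=.085)&(x<.105)&(y<.01))|((x>=.105)&(x<.15)&(y<.0045))
grid=np.stack(np.meshgrid(np.arange(-.03,.17,.001),np.arange(-.04,.04,.001)),-1); tm=T(grid).astype(np.float32)
dt=cv2.distanceTransform((1-tm).astype(np.uint8),cv2.DIST_L2,5)
tp=grid[tm>0][::7]
M=cv2.distanceTransform((1-m).astype(np.uint8),cv2.DIST_L2,5)
def cost(p):
    R2=np.array([[np.cos(p[2]),-np.sin(p[2])],[np.sin(p[2]),np.cos(p[2])]])
    L=(P-p[:2])@R2; i=np.clip(((L-[-.03,-.04])/.001).round().astype(int),0,[199,79]); a=np.minimum(dt[i[:,1],i[:,0]],8)
    W=np.c_[tp@R2.T+p[:2],np.full(len(tp),.01)]; q=proj(c,W).round().astype(int).clip(0,[559,419]); b=np.minimum(M[q[:,1],q[:,0]],8)
    return (a**2).mean()+2*(b**2).mean()
d=tip-hub; p0=[*hub,np.arctan2(d[1],d[0])]
r=min((minimize(cost,p0,method="Nelder-Mead",options=dict(initial_simplex=np.array([p0,np.add(p0,[k,0,0]),np.add(p0,[0,k,0]),np.add(p0,[0,0,k*10])]))) for k in(.004,-.004)),key=lambda r:r.fun)
print(p0,r.x,r.fun,"len",np.linalg.norm(d),"bar yaw deg",np.degrees(r.x[2])+90)
k=r.x; B=np.array([*k[:2],.01]); tp3=B+.15*np.array([np.cos(k[2]),np.sin(k[2]),0])
print("tri hub",tri([(c,proj(c,B)),(sc,(301,345))])); print("side",proj(sc,B),proj(sc,tp3))
b=np.array([-np.sin(k[2]),np.cos(k[2]),0])*.027
vis=g.copy()
for X in(B,tp3,B+b,B-b): cv2.circle(vis,tuple(proj(c,X).round().astype(int)),2,(0,0,255),-1)
v2=s.copy()
for X in(B,tp3,B+b,B-b): cv2.circle(v2,tuple(proj(sc,X).round().astype(int)),1,(0,0,255),-1)
cv2.imwrite("pics/w8.png",np.hstack([cv2.resize(vis[140:290,190:390],(400,300)),cv2.resize(v2[260:385,225:391],(400,300))]))
E
```

```text
[np.float64(0.40338034076524076), np.float64(0.17036257829912835), np.float64(-0.7350912916118908)] [ 0.4036  0.172  -0.7277] 8.975455284118652 len 0.1451926307095304 bar yaw deg 48.30522023165427
tri hub (array([0.404 , 0.1717, 0.0065]), np.float64(0.0005117604124475243))
side [301.5146 343.7221] [262.3609 290.4996]
```

View pics/w8.png

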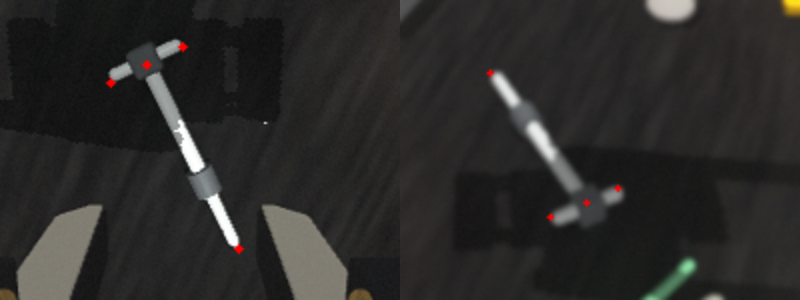

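The overlay matches the key in both views; the bar ends run about 1–2 px high of the marks in the wrist view. I'll triangulate the bar ends and regrasp deeper, then loosen gradually.

```bash
python3 - <<'E'
from h import *
np.set_printoptions(precision=4,suppress=True)
c=arm.calibration("wrist");sc=arm.calibration("side")
W=[(244.5,178),(283.5,162)];S=[(286.8,350.8),(316.3,338.3)]
# left in wrist = tool -y = low x,y end -> match with either side end by miss
for pr in ((0,1),(1,0)): print([tri([(c,W[i]),(sc,S[j])]) for i,j in enumerate(pr)])
e=[onz(c,w,.0105) for w in W]; print(e, np.degrees(np.arctan2(*(e[1]-e[0])[[1,0]])),np.linalg.norm(e[1]-e[0]))
m=(e[0]+e[1])/2; x,y=.5*m[:2]+.5*np.array([.4036,.172]); yaw=np.radians(48); print(x,y,arm.inverse_kinematics([x,y,-.03],down(yaw)))
arm.command_gripper(.066,10)
arm.movep([x,y,.04],down(yaw)); arm.move_l([x,y,-.015],rate=.12)
c=arm.calibration("wrist"); o=st(); g=arm.get_image("wrist"); cv2.imwrite("pics/raw_w9.png",g)
qq=o["ee_rot"];M=R.from_quat([*qq[1:],qq[0]]).as_matrix()
G=cv2.cvtColor(g,cv2.COLOR_BGR2GRAY); p=proj(c,[x,y,.01]).round().astype(int); print("expected bar px",p)
for r in range(p[1]-14,p[1]+15,2): print(r,"".join("#" if a>75 else "." for a in G[r,p[0]-60:p[0]+61:2]))
E
```

```text
[(array([ 0.4054,  0.1655, -0.0062]), np.float64(0.02594198354611434)), (array([0.3986, 0.1926, 0.0494]), np.float64(0.02491699249775882))]
[(array([0.3835, 0.1553, 0.0132]), np.float64(0.0005824956790026973)), (array([0.4232, 0.1945, 0.0094]), np.float64(0.0015295443902230903))]
[array([0.3839, 0.1551, 0.0105]), array([0.4246, 0.1951, 0.0105])] 44.48055834665526 0.057096690560244294
0.4039274434609985 0.17354031809221646 [ 0.2891 -0.0858  2.1175 -0.      1.1099 -0.5487]
t18.09 ee [ 0.4051  0.1738 -0.0138] F [-0.   0.2  0.4] w 0.0663 g 0.0
expected bar px [280 246]
232 ......................################.......................
234 ......................################.......................
236 ......................################.......................
238 ...........######################################............
240 ..........########################################...........
242 ###......##########################################........##
244 ###......##########################################........##
246 ###.......#########################################........##
248 ##........########################################..........#
250 ##..........####################################............#
252 #.....................################.......................
254 #.....................################.......................
256 ......................################.......................
258 ......................################...........#...........
260 .......................##############........#####...........
```

```bash
python3 - <<'E'
from h import *
x,y=.4032,.1742
arm.move_l([x,y,-.033],rate=.08); arm.move_l([x,y,-.0357],rate=.05); o=st()
arm.command_gripper(.046,15); o=st()
if .051<o["gripper_width"]<.0565 and o["grip_force"]>5:
    arm.command_gripper(.046,50)
    arm.move_l([x,y,.14],rate=.15); arm.hold(.2); st()
    ims=[]
    for f,h in ((30,0),(20,.1),(16,.2),(14,.3)):
        arm.command_gripper(.046,f); arm.hold(h); o=st(); ims.append(arm.get_image("side")[180:330,210:360])
    cv2.imwrite("pics/w10.png",cv2.resize(np.hstack(ims),(800,200)))
E
```

```text
t18.77 ee [ 0.4033  0.1742 -0.0355] F [-0.5 -0.4  0.5] w 0.0659 g 0.0
t19.17 ee [ 0.4034  0.1742 -0.0355] F [-0.  -0.1  1.8] w 0.0524 g 15.0
t20.91 ee [0.4027 0.174  0.1392] F [ 0.4  0.2 -1.2] w 0.0507 g 50.0
t21.12 ee [0.4031 0.1742 0.1398] F [ 0.5  0.8 -1.9] w 0.0517 g 30.0
t21.49 ee [0.4031 0.1743 0.14  ] F [-0.7 -0.  -2. ] w 0.0523 g 20.0
t21.96 ee [0.4032 0.1742 0.14  ] F [-0.3 -0.2 -1.7] w 0.0524 g 16.0
t22.52 ee [0.4032 0.1742 0.14  ] F [-0.3  0.2 -2.7] w 0.0524 g 14.0
```

View pics/w10.png

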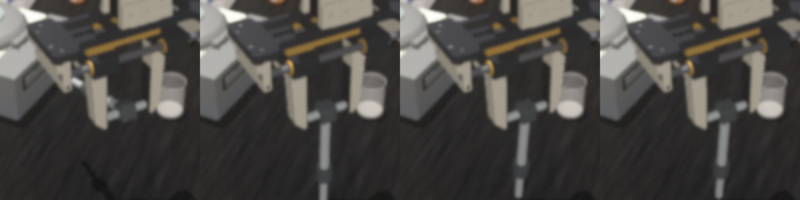

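The key swung down slowly and now hangs roughly plumb between the fingertips at 14 N (third and fourth frames). I'll ease to 8 N to settle, regrip, and measure the hang numerically, since I've used up my picture views.

```bash
cat > tip.py <<'E'
from h import *
def tiprow(T=75,zb=-.0457,show=True):
    o=arm.observe();c=arm.calibration("wrist");g=arm.get_image("wrist");G=cv2.cvtColor(g,cv2.COLOR_BGR2GRAY)
    q=o["ee_rot"];M=R.from_quat([*q[1:],q[0]]).as_matrix()
    A=np.linspace(-.5,.5,201);B=o["ee_pos"]+M@[0,0,zb]
    X=np.array([B+M@(.15*np.array([np.sin(a),0,np.cos(a)])) for a in A]); V=proj(c,X)
    if show:
        for r in range(150,270,3): print(r,"".join("%x"%(a//16) for a in G[r,256:306:2]))
    return A,V,X,B,G,M
E
python3 - <<'E'
from tip import *
for f,h in ((11,.2),(8,.5)):
    arm.command_gripper(.046,f); arm.hold(h); st()
A,V,X,B,G,M=tiprow(show=False); cv2.imwrite("pics/raw_h8.png",G)
arm.command_gripper(.046,45); arm.hold(.1); st()
A,V,X,B,G,M=tiprow(); cv2.imwrite("pics/raw_h45.png",G)
for a in (-.2,-.1,0,.1,.2): i=abs(A-a).argmin(); print(a,V[i])
E
```

```text
t22.99 ee [0.4032 0.1742 0.14  ] F [-0.  0. -2.] w 0.0524 g 11.0
t23.71 ee [0.4032 0.1742 0.14  ] F [-0.2  0.2 -1.7] w 0.0533 g 8.0
t24.07 ee [0.4032 0.1742 0.14  ] F [-0.2 -0.1 -3.4] w 0.0512 g 45.0
150 1111111111111111111111111
153 1111111111111112121112211
156 1111111111111221111111111
159 1111111111112111112111112
162 1111111111112111111111111
165 1111111111111111111112121
168 1111111111111111111111111
171 1112111111111111112111111
174 1111111111111111111111111
177 1111111111111111111111111
180 1111111111111111111111111
183 1111111111111111111111111
186 1111111111111111111111111
189 1111111111111111111111111
192 1111111112211111111111111
195 1111111111111111111111111
198 1121111111111111111111112
201 1111111111111111111111112
204 1111111111111111113111122
207 1111111111111122222111111
210 1111111111112222223333332
213 1111111111212222233322222
216 1111111111222222333222222
219 1111111112333333222222222
222 1111111124555553322222232
225 2231211355545555422223222
228 2233222555777775523222233
231 3222222557777775542222333
234 2222222547777776532233332
237 2222222357777777532323222
240 2222233333333333333322222
243 2222233333333333333332222
246 2222344444444444444442323
249 2222345555555455545543222
252 aaaa445555555555555544aaa
255 bbbb345555555555555544bbb
258 ddde445555555555555544ddd
261 bbbc445554555555555544ccc
264 bbbb445555555555555544baa
267 2222345555555555555543222
-0.2 [280.88839134 229.28977597]
-0.1 [280.90320986 215.82883889]
0 [280.91939179 202.40065435]
0.1 [280.93704257 188.95399338]
0.2 [280.95629515 175.43813449]
```

```bash
python3 - <<'E'
from tip import *
np.set_printoptions(precision=4,suppress=True)
s=arm.get_image("side"); sc=arm.calibration("side"); cv2.imwrite("pics/raw_sh.png",s)
A,V,X,B,G,M=tiprow(show=False)
print("bar side",proj(sc,B),"plumb tip",proj(sc,B-[0,0,.15]),"+-tool x .1",proj(sc,X[abs(A-.1).argmin()]),"tool y .1",proj(sc,B-[0,0,.1492]+M@[0,.015,0]))
S=cv2.cvtColor(s,cv2.COLOR_BGR2GRAY); p=proj(sc,B-[0,0,.15]).round().astype(int)
for r in range(p[1]-75,p[1]+22,3): print(r,"".join("%x"%(a//16) for a in S[r,p[0]-22:p[0]+23]))
print(p)
c=arm.calibration("wrist")
for d in(.085,.105): print("collar",d,[proj(c,B-[0,0,d]+M@[x,0,0]) for x in(-.01,.01)])
E
```

```text
bar side [302.2235 261.5722] plumb tip [301.4165 333.8663] +-tool x .1 [306.0303 339.7328] tool y .1 [293.3951 336.8134]
259 889999999986422233334444333434445789999875579
262 889999999986433345554444444444444567765433588
265 889999999987778888987544444444443332222222343
268 788999999988899988776443344444433322222222222
271 457999999987554332223444444443332222222222222
274 233467899986322222235778887643222222222222222
277 222222334443222222346788887533222222222222222
280 222222222222222222346888887532222222222222222
283 222222222222222222357888876422222222222222222
286 222222222222222223467888875322222222222222222
289 222222222222222223468888864322222222222222222
292 222222222222222223578888764222222222222222222
295 222222222222222224578888753222222222222222222
298 222222222222222235678888653222222222222222222
301 222222222222222345678887643322222222222222222
304 222222222222222333444444433222222222222222222
307 222222222222222333334443333222222222222222222
310 222222222222222333444433332222222222222222222
313 222222222222222345666653222222222222222222212
316 222222222222222356788753222222222222222222222
319 222222222222222357888642222222222222222222222
322 222222222222222467887532222222222222222222222
325 222222222222222356775422222222222222222222222
328 222222222222222222222222222222221222212222222
331 222222222222222222111111111111111111111111111
334 222222222222222222111111111111111111111111111
337 222222222222222222211111111111111111111111111
340 222222222222222222211111111111111111111111111
343 222222222222222222111111111111111111111111111
346 222222222222222211111111111111111111111111111
349 111111111111111111111111111111111111111111111
352 111111111111111111111111111111111111111111111
355 111111111111111111111111111111111111111111111
[301 334]
collar 0.085 [array([280.9529, 230.5298]), array([280.9822, 208.5517])]
collar 0.105 [array([280.9339, 223.6721]), array([280.9609, 203.1298])]
```

```bash
cat > ang.py <<'E'
from tip import *
def side_tilt():
    """tilt (rad, towards tool +x) from the tip's row in the side view"""
    o=arm.observe();q=o["ee_rot"];M=R.from_quat([*q[1:],q[0]]).as_matrix();B=o["ee_pos"]+M@[0,0,-.0457]
    sc=arm.calibration("side");S=cv2.cvtColor(arm.get_image("side"),cv2.COLOR_BGR2GRAY)
    A=np.linspace(-.4,.4,161);V=proj(sc,np.array([B+M@(.15*np.array([np.sin(a),0,np.cos(a)])) for a in A]))
    p=V[80].round().astype(int); w=S[p[1]-25:p[1]+25,p[0]-20:p[0]+21].max(1); r=p[1]-25+np.nonzero(w>75)[0].max()
    return A[abs(V[:,1]-r-.5).argmin()],r
E
python3 - <<'E'
from ang import *
print(side_tilt())
for f,h in ((20,.1),(12,.1),(8,.2),(6,.5)):
    arm.command_gripper(.046,f); arm.hold(h); o=st(); print(side_tilt())
arm.command_gripper(.046,45); st(); print(side_tilt())
E
```

```text
(np.float64(-0.11499999999999999), np.int64(326))
t24.59 ee [0.4032 0.1742 0.14  ] F [ 0.3 -0.3 -2.2] w 0.0519 g 20.0
(np.float64(-0.10000000000000003), np.int64(327))
t24.96 ee [0.4032 0.1742 0.14  ] F [-0.7  0.2 -2.5] w 0.0521 g 12.0
(np.float64(-0.07), np.int64(329))
t25.43 ee [0.4032 0.1742 0.14  ] F [-0.7 -0.9 -2.2] w 0.0527 g 8.0
(np.float64(-0.07), np.int64(329))
t26.19 ee [0.4032 0.1742 0.14  ] F [ 0.   1.1 -0.9] w 0.0528 g 6.0
(np.float64(-0.040000000000000036), np.int64(331))
t26.46 ee [0.4032 0.1742 0.14  ] F [-0.3  0.3 -2.8] w 0.0509 g 45.0
(np.float64(-0.11499999999999999), np.int64(326))
```

```bash
python3 - <<'E'
from ang import *
import pickle
np.set_printoptions(precision=4,suppress=True)
yaw=np.radians(48); q=down(yaw); tx=np.array([-np.sin(yaw),np.cos(yaw),0]); ty=np.array([np.cos(yaw),np.sin(yaw),0])
Wl=np.array([.6188,-.1104,0]); out=[]
arm.move_l([.4032,.1742,.262],rate=.25)
for a,b in((.045,.05),(.045,-.05)):
    P=Wl-a*tx-b*ty; P[2]=.262
    arm.movep(P,q); arm.hold(.25); c=arm.calibration("wrist"); g=arm.get_image("wrist"); st(); out.append((c,g))
    p=proj(c,[*Wl[:2],.09]).round().astype(int); print(p); G=cv2.cvtColor(g,cv2.COLOR_BGR2GRAY)
    for r in range(p[1]-16,p[1]+17): print(r,"".join("%x"%(v//16) for v in G[r,p[0]-20:p[0]+21]))
pickle.dump(out,open("w.pkl","wb"))
E
```

```text
t28.98 ee [ 0.6189 -0.1769  0.2625] F [-0.1  0.6 -1.1] w 0.0511 g 45.0
[319 156]
140 1111111111238dddddddddddddddddcdddddddddd
141 1111112333344dddddddddddddddddddddddddddd
142 11111233345554ddddddddddddddddddddddddddd
143 111233334555554cddddddddddd6d6d6deeeddddd
144 11233345555555ddddcddddddd6555555555555d6
145 123334555555554ddddddddd64555555555555555
146 333345555555555dddddddd655555565555555555
147 3345555555555555dddddd6555555555555565655
148 34555555555555554daceffa97655555555555555
149 4555555555555555479977a778985555555555555
150 55555555555555559864555555689655555555555
151 55555555555555598555444445557965565565555
152 55555555555555885444444444455796555555555
153 55555555555559854446684344445587555556565
154 55555555555568654468888434444579655655565
155 55555555555568544688778533444558655556565
156 55555555555587545887778633344458755565665
157 55555555555586545777777433345458a65556555
158 55555555555586545777777433344458755555555
159 55555555555586546777775333345548755555555
160 55555555555586545777754333354558765555565
161 55555555555487545444333343455568655555555
162 555
[... 1397 characters left out ...]
9866666666
157 66666666666696555333388888895569866666666
158 66666666666696555333358888885569866666666
159 66666666666697555434336888875569866666666
160 e7566666666698655544443466555569766666666
161 ee756666666689555554444444455679666666666
162 5ee7566666666a765555444444555499566666666
163 55ef7666666669a65555555555556797666666666
164 655ef8666666658a6655555555667996666666666
165 6655556666666659a86665556567a955666666666
166 665ef75666666665aaa76666569a9566666666666
167 6555ef7566666666668aaaaaaa966666666666666
168 66655ef7666666666665677765566666666666666
169 666555e7666666666666666666666666666666666
170 66666665666666666666666666666666666666667
171 66666666666666666666666666666666666666677
```

```bash
python3 - <<'E'
from ang import *
import pickle
np.set_printoptions(precision=4,suppress=True)
o=pickle.load(open("w.pkl","rb"))
W,e=tri([(o[0][0],(320.8,158.2)),(o[1][0],(243.9,157.4))]); print("well",W,e,onz(o[0][0],(320.8,158.2),.09),onz(o[1][0],(243.9,157.4),.09))
yaw=np.radians(48); q=down(yaw); tx=np.array([-np.sin(yaw),np.cos(yaw),0]); ty=np.array([np.cos(yaw),np.sin(yaw),0])
Wd=(onz(o[0][0],(320.8,158.2),.09)+onz(o[1][0],(243.9,157.4),.09))/2
P=Wd+.018*tx+.002*ty; P[2]=.262; arm.movep(P,q); P[2]=.210; arm.move_l(P,rate=.15); arm.hold(.15); ob=st()
sc=arm.calibration("side");s=arm.get_image("side");c=arm.calibration("wrist");g=arm.get_image("wrist")
tip=Wd.copy();tip[2]=P[2]+.0457-.149; pt=proj(sc,tip).round().astype(int); print("tip exp",proj(sc,tip),"ring exp",proj(sc,Wd),"bar",proj(sc,P+[0,0,.0457]), "wrist ring",proj(c,Wd),"tip",proj(c,tip))
S=cv2.cvtColor(s,cv2.COLOR_BGR2GRAY);G=cv2.cvtColor(g,cv2.COLOR_BGR2GRAY)
for r in range(pt[1]-30,pt[1]+24): print(r,"".join("%x"%(v//16) for v in S[r,pt[0]-25:pt[0]+26]))
print()
for r in range(186,240,2): print(r,"".join("%x"%(v//16) for v in G[r,255:310]))
np.save("W.npy",Wd)
E
```

```text
well [ 0.6221 -0.1109  0.0898] 1.8960468511663135e-05 [ 0.622  -0.1109  0.09  ] [ 0.6221 -0.1109  0.09  ]
t30.81 ee [ 0.6111 -0.0976  0.2117] F [ 0.5  0.4 -1.4] w 0.0507 g 45.0
tip exp [247.6918 193.0935] ring exp [248.0998 199.6403] bar [246.4069 132.309 ] wrist ring [278.5955 213.0526] tip [278.509  217.1162]
163 ecaaabbbbbbbcdeeedbaa998988899aaaaaaa99888888899abd
164 ebaaabbbbaaabcdedbaaa998888899aaaaaaa998888888888ac
165 caaa9aaa9989abbcbaaa99888888899aaaaaa9888888888888a
166 a9a9989988899aabaaaa988888877899aaaaa98888999998888
167 99a998889999aaaaaaa9877888766789999a9988899aaa99888
168 999a99999aaaabaaaaa976678765567788999877899aaaa9989
169 999aa999999aabaaaaa865566655455567788877899aaa99989
170 999998888889aaaaaa986455555444444556766678999998888
171 9999877788899aaaaa875444444443333444555667788888778
172 99987788899999aaa9754444444444333333345666777777778
173 99987889999989aa98644444444443333333346788877777778
174 99988788899889aa86444444444444333333346899a98776667
175 9999888888899aa97543444444444333333334689aaa8776666
176 9aaa9999999aaa986433444555444333333334689aba9877655
177
[... 3157 characters left out ...]
ebab8544444445aaaecfeeeeeeeeeeeeeeeeeeee
218 eeeeeeeeeeeeeeffebaab8443338b75fcfeeeeeeeeeeeeeeeeeeeee
220 eeeeeeeeeeeeeedffc6333333333332dfeeeeeeeeeeeeeeeeeeebac
222 eeeeeeeeeeeeeeef72244444444544322beeeeeeeeeeeeeeebaceff
224 eeeeeeeeeeeeeef7334444444544545542beeeeeeeeeeeba99fffff
226 eeeeeeeeeeeeeec54444455666654455548eeeeeeeeb9caffffffff
228 eeeeeeeeeeeeef544445666666666644444beeeeb9beffffffdffec
230 eeeeeeeeeeeeec5444566666666666654446eb9beffffffffffffe6
232 17eeeeeeeeeee9444456666666666665444599ffffffffffffffe75
234 221beeeeeeeeee744456666666666665454dffffffffffffffffd57
236 22228eeeeeeeeec54456666666666666447fffffffffffffffffb68
238 2222227eeeeeeecc545555555655566547ffbffffffffffffffe679
```

```bash
python3 - <<'E'
from ang import *
W=np.load("W.npy"); yaw=np.radians(48); tx=np.array([-np.sin(yaw),np.cos(yaw),0]); ty=np.array([np.cos(yaw),np.sin(yaw),0])
P=W+.0145*tx+.001*ty; ok=True
for tz,rate in((.098,.08),(.092,.05),(.088,.05),(.084,.05),(.079,.05)):
    P[2]=tz+.1035; arm.move_l(P,rate=rate); o=st()
    if o["wrist_force"][2]>4 or np.hypot(*o["wrist_force"][:2])>5: ok=False; print("contact at",tz); break
if ok:
    arm.command_gripper(.046,13); st()
    Q=W.copy(); Q[2]=P[2]-.002; arm.move_l(Q,rate=.04); arm.hold(.1); st()
E
```

```text
t31.18 ee [ 0.6115 -0.1005  0.2005] F [-0.3  0.7 -2.2] w 0.0505 g 45.0
t31.44 ee [ 0.6115 -0.1003  0.1948] F [-0.7 -0.7 -1.4] w 0.0508 g 45.0
t31.69 ee [ 0.6127 -0.1006  0.193 ] F [-0.4  0.6  5.5] w 0.0514 g 45.0
contact at 0.088
```

```bash
python3 - <<'E'
from ang import *
W=np.load("W.npy"); o=st()
c=arm.calibration("wrist");g=arm.get_image("wrist");G=cv2.cvtColor(g,cv2.COLOR_BGR2GRAY); sc=arm.calibration("side");S=cv2.cvtColor(arm.get_image("side"),cv2.COLOR_BGR2GRAY)
cv2.imwrite("pics/raw_c.png",g)
p=proj(c,W);print("ring",p,"side ring",proj(sc,W)); a,b=p.round().astype(int)
for r in range(b-14,b+14): print(r,"".join("%x"%(v//16) for v in G[r,a-22:a+23]))
a,b=proj(sc,W).round().astype(int)
for r in range(b-22,b+10): print(r,"".join("%x"%(v//16) for v in S[r,a-20:a+21]))
E
```

```text
t31.69 ee [ 0.6127 -0.1006  0.193 ] F [-0.4  0.6  5.5] w 0.0514 g 45.0
ring [279.51481504 214.78655324] side ring [248.09975337 199.6402646 ]
201 456666666666666666666666666666666666666666666
202 666666666666666666666666666666666666666666666
203 666666666666666666667777666666666766666666676
204 666666666666666669abbbbbba8666666666666666666
205 6666666666666669abaa7887abba85666666666666666
206 66666666666666aa976666666579ba766666666666666
207 66666666666679a76665555555667aa66666666666666
208 666666666666aa7665456565555568aa7666666666666
209 666666666668a76655799999fb55668a8666666666666
210 66666666667aa65555999998fc655659a566666666666
211 66666666668a66554479999886445567a866666666666
212 66666666659a555544469999644455659a76666666666
213 6666666666a8655544444554444455569a56667667666
214 6666666666a865554444444444445a66ba76667666776
215 6666666666a86555444444454444aaaffadf866666766
216 6666666666a86556444454444445aa5effeef86666666
217 ef86666665996a655445444444479abaffdeee8666667
218 eef7e7ef7ea9bdb654323333335aaad7feeeee8666666
219 eeeeeeeeeeefefb7322333333326a6edfedee766ee7e8
220 eeee
[... 1213 characters left out ...]
9986544333
195 99cfffffffffedcbba9989abbbbbaaaa976555433
196 89beffffffeedcbbba9989abcbaaa999766555433
197 88befffffeedcbbbba9989abba998887665555443
198 78aefffffedbbbbbba98889998877666655555443
199 668dfffeecbbbbbba988777777766665555555543
200 668befedcbaaaaaa9887766666666555555555543
201 6679cdcbba9889998877666777666555555555543
202 66678999987767777777777776665555555555543
203 66666667776666666666666666655555555555543
204 67776666666666666666666666555555555555543
205 67876656666666656666665555555555555555543
206 67776666666566666555566555555555555555543
207 66666666666666565556555555555554555555543
208 66666666666666565555555555555444444555543
209 66678887666666555566555555554333334455543
```

```bash
python3 - <<'E'
from ang import *
np.set_printoptions(precision=1,suppress=True)
c=arm.calibration("wrist");o=arm.observe();q=o["ee_rot"];M=R.from_quat([*q[1:],q[0]]).as_matrix();t=np.linspace(0,2*np.pi,60)
for zb in(-.0457,-.0427):
  for a in(-.2,-.16,-.12,-.08,-.04):
    ax=np.array([np.sin(a),0,np.cos(a)]);n=np.array([np.cos(a),0,-np.sin(a)]);r=[]
    for d,rad in((.085,.01),(.105,.01),(.15,.0045)):
        V=proj(c,o["ee_pos"]+(np.array([0,0,zb])+ax*d+rad*(np.outer(np.cos(t),n)+np.outer(np.sin(t),[0,1,0])))@M.T); r+=[V[:,1].min(),V[:,1].max(),np.ptp(V[:,0])]
    print(zb,a,np.array(r))
print("bar row",proj(c,o["ee_pos"]+M@[0,0,-.0457]))
G=cv2.cvtColor(cv2.imread("pics/raw_c.png"),cv2.COLOR_BGR2GRAY)
for r in range(216,275,2): print(r,"".join("%x"%(v//16) for v in G[r,240:321:2]))
E
```

```text
-0.0457 -0.2 [227.3 249.7  22.7 224.7 245.6  21.  225.2 233.3   8.1]
-0.0457 -0.16 [223.5 245.8  22.7 220.4 241.2  21.1 219.8 227.9   8.2]
-0.0457 -0.12 [219.7 242.   22.7 216.  236.8  21.1 214.5 222.5   8.2]
-0.0457 -0.08 [216.  238.1  22.8 211.7 232.4  21.2 209.1 217.1   8.2]
-0.0457 -0.04 [212.2 234.3  22.9 207.4 228.   21.2 203.7 211.8   8.2]
-0.0427 -0.2 [226.2 248.4  22.4 223.8 244.5  20.8 224.4 232.4   8.1]
-0.0427 -0.16 [222.4 244.6  22.5 219.5 240.1  20.8 219.  227.    8.1]
-0.0427 -0.12 [218.7 240.8  22.5 215.2 235.7  20.9 213.7 221.7   8.1]
-0.0427 -0.08 [215.  237.   22.5 210.9 231.3  20.9 208.4 216.4   8.1]
-0.0427 -0.04 [211.3 233.2  22.6 206.6 227.   21.  203.1 211.    8.2]
bar row [281.1 261.2]
216 26666666666666a65445444a5fef6666667666775
218 2266666eeefee7abb533335adfee8666666666896
220 22466feeeeeeeebf92333333dfde7eeeeeeedaaa4
222 2225eeeeeeeeeeec24444453ceeeeeeeeeebcbb45
224 2221eeeeeeeeeee4444444442eeeedeeeeaefd776
226 22221eeeeeeeeee4445666444eeeeeeeb9fffc589
228 222227eeeeeeeec4456666644aeeeeeaaffff779a
230 2222227eeeeeeea44666666448eeebcfffffc589a
232 2222222e
[... 299 characters left out ...]
fffc79aabc
246 22222222222223444444444444444fffffc79aabc
248 22222222222234444444444444444dffffb89aabc
250 355555555555344444444445545543bbbb7777767
252 88888888888834444444445445554499999889998
254 9999999999993444444444444444449999a99a9a9
256 9a99a9aaaaaa344444544444455444aaaaaaaaaaa
258 9bbbbbbbbbbc344444444445445444bbbbbbbbbba
260 9aaaaaaaaaaa344444444444544544aaaaaaaaaaa
262 999999999999344444444444445544a9999a9a999
264 89899999999934444444444444444488888988888
266 222111222222344444444444444547fffff89abcc
268 222222222222344444444444445447fffff89abcc
270 22222222222234444444445454544dfffffb99abc
272 22222222222234444444444444444cffffff99abc
274 22222222222234444444444444444fffffff89abb
```

The collar and side view both put the tip about 7 mm short along tool +x. I'll raise, shift and retry by feel.

```bash
cat > ins.py <<'E'
from ang import *
import sys
W=np.load("W.npy"); yaw=np.radians(48); tx=np.array([-np.sin(yaw),np.cos(yaw),0]); ty=np.array([np.cos(yaw),np.sin(yaw),0])
def tryit(a,b):
    P=W+a*tx+b*ty; P[2]=.197; o=arm.observe(); 
    arm.move_l([*o["ee_pos"][:2],.197],rate=.08); arm.move_l(P,rate=.06); arm.hold(.1)
    for z in(.193,.189,.185,.181):
        P[2]=z; arm.move_l(P,rate=.05); o=st()
        if o["wrist_force"][2]>3 or np.hypot(*o["wrist_force"][:2])>5: return False
    return True
E
python3 - <<'E'
from ins import *
if tryit(.0215,.002):
    arm.command_gripper(.046,13); o=st()
    Q=W+.001*ty; Q[2]=.179; arm.move_l(Q,rate=.05); arm.hold(.1); st()
E
```

```text
t32.67 ee [ 0.6071 -0.095   0.1923] F [-0.1  0.8 -2.3] w 0.0510 g 45.0
t32.92 ee [ 0.6071 -0.095   0.1884] F [-0.6  1.1 -1.8] w 0.0512 g 45.0
t33.17 ee [ 0.6071 -0.095   0.1845] F [ 0.3 -0.9 -2.1] w 0.0511 g 45.0
t33.42 ee [ 0.6072 -0.095   0.1805] F [ 0.3  0.3 -2.5] w 0.0507 g 45.0
t33.64 ee [ 0.6075 -0.095   0.1812] F [ 0.3 -0.3 -2. ] w 0.0522 g 13.0
t34.33 ee [ 0.6226 -0.11    0.1788] F [ 0.1  1.  -2.3] w 0.0523 g 13.0
```

The tip is in the well and the key has turned upright with no side load. Next I'll regrip and push.

```bash
python3 - <<'E'
from ins import *
arm.command_gripper(.046,45); st()
Q=W+.001*ty; Q[2]=.167; arm.move_l(Q,rate=.05); o=st(); z=.167
while z>.142 and o["wrist_force"][2]<14:
    z-=.0025; Q[2]=z; arm.move_l(Q,rate=.04); o=st()
    if np.hypot(*o["wrist_force"][:2])>12: print("side load"); break
E
```

```text
t34.54 ee [ 0.6225 -0.1099  0.1789] F [ 0.5  1.6 -2.2] w 0.0511 g 45.0
t34.93 ee [ 0.6223 -0.1098  0.1661] F [ 1.6  2.9 -2.6] w 0.0509 g 45.0
t35.18 ee [ 0.6228 -0.1101  0.1646] F [ 0.1  1.8 -1. ] w 0.0510 g 45.0
t35.43 ee [ 0.623  -0.1102  0.1624] F [0.6 2.  1.3] w 0.0508 g 45.0
t35.68 ee [ 0.6228 -0.1101  0.1595] F [1.4 2.1 2. ] w 0.0512 g 45.0
t35.93 ee [ 0.6226 -0.11    0.1567] F [1.3 2.1 0.3] w 0.0509 g 45.0
t36.18 ee [ 0.6226 -0.11    0.1541] F [0.5 2.8 1.1] w 0.0508 g 45.0
t36.43 ee [ 0.6233 -0.1105  0.1529] F [1.1 1.1 6.3] w 0.0508 g 45.0
t36.68 ee [ 0.6244 -0.111   0.1526] F [-0.2  0.3 13.7] w 0.0505 g 45.0
t36.93 ee [ 0.6256 -0.1117  0.1523] F [-1.6 -0.  22.5] w 0.0507 g 45.0
```

```bash
python3 - <<'E'
from ins import *
np.set_printoptions(precision=4,suppress=True)
t=arm.calibration("top");sc=arm.calibration("side")
J,e=tri([(t,(345,257.5)),(sc,(339,174))]); print("jar",J,e,onz(t,(345,257.5),.1))
Q=W+.001*ty; Q[2]=.1475; arm.move_l(Q,rate=.04); st()
Q=W.copy()+.001*ty; Q[2]=.163;arm.move_l(Q,rate=.06); Q[2]=.262; arm.move_l(Q,rate=.15); st()
s=arm.get_image("side"); s0=cv2.imread("pics/side0.png")
L=W+np.array([.074-.074,.06,0]) # centrifuge mid-line, near lip, frame assumed about aligned
T=cv2.cvtColor(s0,6)[195:225,180:225]; r=cv2.matchTemplate(cv2.cvtColor(s,6)[165:235,165:240],T,5); print("lid patch moved",np.subtract(cv2.minMaxLoc(r)[3],(15,30)),r.max())
q=down(yaw); P=np.array([*J[:2],.27]); arm.movep(P,q); arm.hold(.15); st()
c=arm.calibration("wrist");g=arm.get_image("wrist");cv2.imwrite("pics/raw_j.png",g);G=cv2.cvtColor(g,6);s=arm.get_image("side");cv2.imwrite("pics/raw_sj.png",s)
print("rim centre px",proj(c,[*J[:2],.1]))
for r in range(150,262,3): print(r,"".join("%x"%(v//16) for v in G[r,220:341:3]))
E
```

```text
jar [ 0.4607 -0.2821  0.0964] 0.0008417122115407856 [ 0.4614 -0.2812  0.1   ]
t37.18 ee [ 0.6254 -0.1115  0.1524] F [-1.  -0.5 20.8] w 0.0510 g 45.0
t38.40 ee [ 0.6221 -0.1102  0.2605] F [-0.7  0.2 -2.8] w 0.0507 g 45.0
lid patch moved [ 0 -1] 0.7798198
t39.54 ee [ 0.4617 -0.2811  0.2697] F [ 0.2 -0.3 -2.3] w 0.0507 g 45.0
rim centre px [279.7264 190.8271]
150 11212222122222222222222222222222222232332
153 11112222222222222222322222322322222223322
156 22122222222222233235654333222322222223322
159 21222222222222328888888872322332222232223
162 12222222222233288bdcbccb88333322222222232
165 222222222233328daabbccc9ab833322222222333
168 2222222222232cabbbbbcbccc9ba3332322233333
171 222222222322c9bcccbbcbcccbca8333222233322
174 22222222332b9bbbccbbbbbbcccba633222233322
177 22222223223b9cbbcbbbbbbbcbbb7c23332233333
180 2222222232c6bbbbcccbbeccccbc9973333233333
183 2233332222b7ffffffcffffbbccc77c3434333332
186 223333233e87fffffffffffffffb87b4334333322
189 233333333b877ffffffffffffffb77a5444333322
192 333223333b777fffffffffffffcb77a6444333333
195 323233333b7787fffffffffffbc787a5433333233
198 2
[... 306 characters left out ...]
3333333333
219 23333332333338fe764344887ff43333333333333
222 222333333333333ff455553cfc333333333333333
225 32233323333333344557755233333333333333333
228 22333333333333435577775333333333333333333
231 23322333333334335577775433333333333333332
234 33323333333333334577775333333333333333222
237 33233323333333333577775333333333333333222
240 33323233333333333333333333333333333332222
243 33299932232333333333333333333333333899422
246 99899822233333234444444444333333232498889
249 98988312222322244555555554323222222299888
252 99898289999999a45555555555399a99999178998
255 899961aabaabaab455554555543bbbbbbba218899
258 998921bccddddcd355544455542ccccccca228888
261 999821ababbabbb445444445544bbbbbbba224988
```

```bash
python3 - <<'E'
from h import *
W=np.load("W.npy");sc=arm.calibration("side")
for z in(.097,.127): print(proj(sc,[W[0]+.02,W[1]+.06,z]))
for n in("side0","raw_sj"):
    G=cv2.cvtColor(cv2.imread(f"pics/{n}.png"),6); print(n)
    for r in range(172,236,3): print(r,"".join("%x"%(v//16) for v in G[r,150:270:2]))
E
```

```text
[227.8079974 208.8672914]
[226.69827038 196.62383256]
side0
172 88888888888888888764566beffffffff97899878999a953333333346677
175 888888888888888764466569bbcccccca5589998889a9533333333348aa7
178 8888888888888865345789bdcccccccca6589aaabaa95333333333348aa8
181 88888888888875345468adeddcbbbbbbb89bbcbbaa953333333333334676
184 8888888888764479aabccddddddddcbaaaabbbbba9533333333333333333
187 98888888764479abcddddddddddddddcaaaaadfeea754433333333333333
190 ffffec96569aabbcdddddddddddddddcbbaaaabefffffec8675443333333
193 cceffe846aabbbbcddddddddddddddbabbbaaaaaefffffecbbbaa9876533
196 ffffc9989abbbbbbccdddddddddcbaabbbbaaa98bfffedbbccccbbbbaa63
199 ffd9abaaabbbbbbbbbaabbbbaaaabbbbbbbaaa989ffebbbb999acbba9653
202 ea887889abbbbbbbbbbabbbbbbbbbbbbbbbaa999abbbbbbcb9abba975553
205 989ada999abbbbbbbbbbbccccccbbbbbbaa999aa978abbbbbbbba8555553
208 9beffffc9aaaabbbbbccccccccccbbaaa999aaa867abbbbbbba975444553
211 efffffffb899aaaabbbbccccbbbaaa99988aa9669abbbbbbba7554333453
214 fffffffffd878999aaaaaaaaaa9988776787669abbbbbbba965543223433
217 fffffffffffeb877778888877777779aaaaa99bbbbbbbba7557953224433

[... 1126 characters left out ...]
aaaaaaaaaaaaaa998776554444434789abbbbbbbbba8655553
208 9bfffffc7788999999988877665544444444346667abbbbbbba975445553
211 ffffffffa55566666666555444444444443456679abbbbbbba8554333553
214 fffffffffd84344444444444444444444677669abbbbbbba965543323443
217 fffffffffffda754444444444444569aaaaa9abbbbbbbba8657953224433
220 defffffffffffffeebaaaaaacdeefffdbbbbbbbbbbbbb96568a855445433
223 bbbbcdeffffffffffffffffffffffecbbbbbbbbbbbba7548c87555555433
226 aaa7679bbcdeffffffffffffffffdbbbbbbbbbbbba864447865555555422
229 aaa8668aabbabbcdefffffffffecbbbbbbbbbbbb97544555555555553222
232 aaa9667aaaaaabaabbbcdeffecbbbbbbbbbbbba864455545555555432222
235 67887779aaaaaaaaaaaaaabba7789aabbbbbb96545655455555554222222
```

The lid is clearly up: a dark gap about 12 px high has opened under its front lip, which matches the 30 mm rise. Next, lower the key into the jar, placed so it leans only slightly.

```bash
python3 - <<'E'
from ins import *
C=np.array([.4612,-.2815,0]); P=C+.033*tx+.001*ty
P[2]=.262; arm.move_l(P,rate=.1); arm.hold(.1)
for z,r in((.20,.12),(.15,.12),(.116,.1)):
    P[2]=z; arm.move_l(P,rate=r); o=st()
    if o["wrist_force"][2]>2 or np.hypot(*o["wrist_force"][:2])>4: print("early contact"); break
else:
    while z>.098 and o["wrist_force"][2]<2:
        z-=.002; P[2]=z; arm.move_l(P,rate=.05); o=st()
E
```

```text
t40.90 ee [ 0.4376 -0.2589  0.2005] F [ 0.1 -1.2 -1.2] w 0.0506 g 45.0
t41.47 ee [ 0.4376 -0.2589  0.1507] F [ 0.1  0.2 -1.9] w 0.0513 g 45.0
t41.96 ee [ 0.4373 -0.2586  0.1161] F [ 1.1 -1.  -1.6] w 0.0508 g 45.0
t42.21 ee [ 0.4377 -0.2589  0.1146] F [-0.   0.4 -1.3] w 0.0506 g 45.0
t42.46 ee [ 0.4373 -0.2587  0.112 ] F [ 0.5 -0.1 -0.7] w 0.0509 g 45.0
t42.71 ee [ 0.4372 -0.2586  0.1098] F [-0.1 -0.2 -2.6] w 0.0506 g 45.0
t42.96 ee [ 0.4374 -0.2587  0.108 ] F [-0.2 -0.  -1.1] w 0.0508 g 45.0
t43.21 ee [ 0.4383 -0.2594  0.1076] F [-0.4  0.6  6.2] w 0.0508 g 45.0
```

```bash
python3 - <<'E'
from ins import *
for f in(20,8,4): arm.command_gripper(.046,f); arm.hold(.15); st()
arm.command_gripper(.062); arm.command_gripper(.085); arm.hold(.2); o=st()
arm.move_l([o["ee_pos"][0],o["ee_pos"][1],.30],rate=.2); arm.hold(.3); st()
c=arm.calibration("wrist");g=arm.get_image("wrist");cv2.imwrite("pics/raw_e.png",g);G=cv2.cvtColor(g,6);s=arm.get_image("side");cv2.imwrite("pics/raw_se.png",s)
print(proj(c,[.4612,-.2815,.1]))
for r in range(140,280,4): print(r,"".join("%x"%(v//16) for v in G[r,210:351:3]))
S=cv2.cvtColor(s,6);S0=cv2.cvtColor(cv2.imread("pics/side0.png"),6)
for r in range(130,222,4): print(r,"".join("%x"%(v//16) for v in S[r,305:375:2]),"".join("%x"%(v//16) for v in S0[r,305:375:2]))
E
```

```text
t43.58 ee [ 0.4383 -0.2594  0.1076] F [-0.7  1.1  6. ] w 0.0518 g 20.0
t43.94 ee [ 0.4384 -0.2592  0.1074] F [-0.6  1.1  5.2] w 0.0521 g 8.0
t44.31 ee [ 0.4381 -0.2592  0.1072] F [-1.2  0.7  5.7] w 0.0531 g 4.0
t45.53 ee [ 0.4373 -0.2587  0.106 ] F [ 0.1 -0.   0.3] w 0.0852 g 0.0
t46.95 ee [ 0.4371 -0.2585  0.2992] F [ 0.2  1.  -0.6] w 0.0849 g 0.0
[280.17321703 209.87724294]
140 23222222222222222222222222221222222211122233222
144 32221222222222222222222222222222211111122223222
148 23211222221222222222222222222222121111122222222
152 32122222222222222222222222222222222111122322222
156 22212112222222222222222222222222222222122222222
160 22111222222222222222222222222222222222132222222
164 23122112222222222222222222222222222221322222223
168 22211222222222222222232222222222222222223322322
172 23111221222222222222232222343222222222233222222
176 32112112222222222223388888722222222222332222222
180 22222233333333332258888888888233333333322322222
184 222223333333333327889c5555588833333333233332222
188 22233333323333336aaaa955565aabb3333333333322222
192 2222333323333332babbb956565bbbb7433333333
[... 2146 characters left out ...]
9998886323333332
186 33333333677888899999988886322233222 33233323677888889999988886322223322
190 33332223677888889999988875222232222 33332333677888889999988875322233223
194 33223223677888899999988874222222233 33223223677888889999988874222222233
198 22222223678888899999988874222222333 32222223677888899999888874222322333
202 22222224778888999999988873222222333 23222224678888899999888873223222333
206 32223324778888899999988862232222222 22222324778888899999888863232222332
210 23333223578888999999888742222222222 23323223578888899999888742222222232
214 23333222233578889998775221212111222 23332222234578889888775222222222233
218 22222222222222222222222222121112222 22222222222222222322222222222222233
```

```bash
python3 - <<'E'
from ins import *
np.set_printoptions(precision=3,suppress=True)
c=arm.calibration("wrist");sc=arm.calibration("side")
X,e=tri([(c,(280,190)),(sc,(350,157))]); print("hub",X,e,"rel jar tx,ty",(X-[.4612,-.2815,0])@tx,(X-[.4612,-.2815,0])@ty)
s0=cv2.imread("pics/side0.png");s=cv2.imread("pics/raw_se.png")
for n,(a,b,d,f) in dict(beaker=(320,230,360,275),drop=(258,152,278,185),jar=(318,185,362,216)).items(): print(n,cv2.absdiff(s[b:f,a:d],s0[b:f,a:d]).mean())
# jar rim in wrist view
for l in (.0395,-.0395): print(proj(c,np.array([.4612,-.2815,.1])+l*tx),proj(c,np.array([.4612,-.2815,.1])+l*ty))
st()
E
```

```text
hub [ 0.431 -0.255  0.158] 0.0004489938904162649 rel jar tx,ty 0.03990030989615925 -0.00044113692699941295
beaker 2.329074074074074
drop 1.6712121212121211
jar 1.79594330400782
[280.166 182.26 ] [307.696 209.61 ]
[280.137 235.569] [252.606 209.555]
t47.05 ee [ 0.437 -0.259  0.3  ] F [ 0.   1.1 -0.3] w 0.0852 g 0.0
```

The key is standing in the jar, leaning on its rim, with the hub about 50 mm above it. The jar, beaker and dropper look unchanged in the side view, and the gripper is clear. Handing in.

```bash
python3 -c "
from station import arm
print(arm.close_job())"
```

```text
the job is handed in; nothing more can be done
None
```

I handed the job in at about 47 s: the plunger was pushed to its hard stop, the lid stands ajar, and the key was drawn out, lowered tip down to the jar floor and let go, with the jar, beaker and dropper unmoved in the side view; the key slipped out and fell to the bench on the first try at swinging it, and after regripping it hung about 0.04 to 0.1 rad off plumb.

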